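# Hook down the drop-front hatch of a counter-top pastry case

## Robot

A 6-joint arm with a two-finger parallel gripper is mounted at the origin on the work surface. World frame = base frame: x ahead of the robot, y to its left, z up, the work surface at z = 0. Lengths are in m, angles in rad, forces in N, time in s.
With the tool pointing down it reaches from about 0.25 to 0.775 m from the base axis. Payload 4 kg.
Tool frame: the origin (TCP) lies at the very end of the fingers, on their centre line; the grasp point (between the pads) lies 19 mm behind it (robot.hold_point_z is the distance from the TCP to the grasp point, in m); z points along the fingers, y is the line along which they close (so a half turn about z gives the same grasp; the last joint's range is limited). The gripper opens to 94 mm and grips with 3 to 60 N. Pads are 16 mm wide; open, the fingers measure 119 mm over their backs; the gripper's body (75 mm by 177 mm) begins 78 mm behind the grasp point.
Start: joints at [-1.246, 0.087, 1.371, -0, 1.684, -0.103], TCP at [0.228, -0.5, 0.177] pointing down, gripper open.
Joint ranges: [-3.1, 3.1], [-0.76, 2.03], [0.27, 2.55], [-1.08, 4.22], [0.17, 2.65], [-2.57, 2.57]. Speed limits (rad/s): [2.79, 2.79, 3.14, 3.14, 3.14, 3.14].

## Interface

Orientations are given as [roll, pitch, yaw] about the fixed x, y, z axes, in that order (R = Rz(yaw) Ry(pitch) Rx(roll)).
In Python, from bench import robot gives the robot as it stands.
- The arm moves only by the tool carry_out, never from a script. Its argument "steps" is a list of rows, each a list of 3 entries, a list of its own where there are three numbers: the shift along the tool's x, y, z in m, then the turn about the tool's z in units of 10 degrees (1.0 is 10 degrees), then the closure, from -1 (fully open) to 1 (shut). In form: [[[tx, ty, tz], roll, jaw], ...]. A call has 1 to 10 rows; each row is the pose to reach, as a shift and turn from the pose commanded when the call began, along the tool's axes at that moment; what a row does not reach only later rows make up. A row lasts 1/8 s, in which the tool goes at most 62.5 mm and 10.7 degrees, less where a joint would pass 70% of its speed; a pose out of reach is approached as far as the arm can. A call with a gripper value outside its range is refused whole. The fingers move at their own pace and stop on an object; the grip force is fixed at half the most. Time passes only in rows, so rows that repeat a pose let the fingers close. It gives the time, the measured TCP pose, the force, the opening and the grip force at its end, in the units of the state.
- robot.get_obs(): the state, without advancing time (a new reading comes with each control period).
- robot.snapshot(name): name is "side" or "top"; returns a dict with "image" (400x640x3 uint8, red, green, blue), "z_map" (400x640 float32, m along the optical axis (not along the pixel's ray), 0 where there is no reading), "mtx" (3x3 intrinsics, pixels), "R" (3x3) and "t" (3): a world point X has camera coordinates R X + t. Camera axes: x right, y down, z forward; pixel columns grow to the right and rows downward; lengths in m; the calibration is good to about 2 mm. A picture is of the moment at which its call begins.
- robot.close_job(): hands the job in; it is judged then, once.
The state is a dict: "time": time; "joint_positions": joint angles; "qvel": joint speeds; "joint_torque": joint torques, N m; "tool_pos": TCP position; "ee_rot": TCP orientation; "wrist_force": force on the tool from outside, world axes, zero at the start; "wrist_torque": the same for the moment, N m; "width": finger opening in m; "finger_force": force on a finger pad.
Only numpy, scipy, OpenCV 4.12 (cv2) and the standard library are available. Lean on these libraries where they do the work, as an engineer would, in place of code of your own. Each camera call takes 0.05 s, during which the arm holds its last target. There are 200 camera calls.

## Task

Take the hook pole from the counter, put its side pin through the steel eye on the pastry case's hatch, and with it swing the hatch all the way down to its stop, gently, without the hand itself touching the case. Then unhook the pole, lay it flat on the counter clear of the case (do not let go of it before it is down), and leave the other things where they are.

Things in the scene. Friction and masses are not known exactly. Their poses are not given: they have to be found in the camera images.
- case: counter-top pastry case, fixed: black base 145 mm high, glass above, black top; 260 deep (x), 360 wide (y), 300 high. Origin: centre of its underside; z up. Own -x is the front, turned roughly to world -y. On it a hatch: glass in a black frame, 300 wide, 130 high, 12 thick, outside the front plane, hinged along its lower edge, a line along y at x = -130, z = 155 mm; its top swings out and down.
- hatch (a joint): angle of the hatch: 0 shut (upright), grows as it swings outward and down, 1.25 rad at its stop (fully down). A stiff hinge: it stays where it is left, and takes about 2 to 6 N at the eye to move. It starts shut or up to 0.12 rad ajar.
- hatch_hinge (a point): point on the hinge line at the middle of the hatch's width; its axes turn with the hatch and, when shut, are those of the case: -x outward, y along the hinge line, z up the panel.
- eye_slot (a point): nominal eye centre, axes as hatch_hinge, turns with the hatch: 36 mm outward (-x), 100 mm up (z) from the hinge. The eye: flat steel ring on a shank, 27 mm outside, 13 mm hole, 7 mm thick, hole axis along y. It is fixed in a slot: its true centre lies up to 8 mm higher or lower along z than this point, unmeasured: feel or look for it. Exact in x and y. Firmly fixed; pole on case: under 20 N.
- pole: hook pole, 303 mm long, 220 g, lying flat: wooden handle block 120 long (own x, -60 to 60 mm), 20 wide (y), 22 high (z); wooden tail 14 thick to x = -147; steel shaft 12 thick to x = 156; at x = 150 a steel pin 10 thick, flat end, stands out along own -y, 42 mm from the shaft's axis. All centre lines at z = 11. Origin: handle's underside centre. Hook end roughly to world +y, pin to world +x.
- pin_root (a point): where the pin's axis meets the shaft's axis (150, 0, 11 mm in the pole's frame); same axes as the pole
- pin_tip (a point): flat free end of the pin (150, -42, 11 mm in the pole's frame); same axes as the pole
- mug: white mug, 80 mm wide, 90 high; a bystander, origin at the centre of its underside
- saucer: white plate, 120 mm wide, 18 high; a bystander, origin at the centre of its underside
- sugar_jar: glass jar with a steel cap, 72 mm wide, 100 high; a bystander, origin at the centre of its underside
- spoon: steel spoon lying flat, about 0.2 m long, well right of the work; a bystander, origin at the centre of its underside (middle of its length)
- cake_board: round wooden board, 200 mm wide, 14 thick, lying on top of the pastry case; a bystander, origin at the centre of its underside

How it is judged:
By the outcome, as a careful person would: the job done as asked, in the order asked, and still so for the second after the job is handed in, with the robot touching nothing.
It also fails if it takes over 64 s, if anything falls off the work surface, if the arm or the gripper's body presses on something with over 40 N, if the wrist force passes 120 N, or if a joint passes its speed limit or range.

## Working session

There is one attempt and no reset: what is moved stays moved. The work goes in short steps, Python scripts to look and compute and a tool call to move; the robot and the scene stay as the last step left them, time stands still between calls to the robot, and variables do not carry over. Pictures are saved under pics/ and viewed, at most 10 in all, crops included, and the job is handed in when it is done.

Besides the shell and the picture viewer there is one more tool, called as name([rows], argument=value, ...), one row to a line, values as JSON. carry_out: Moves the arm, as the interface text tells. Its arguments: {"type":"object","properties":{"steps":{"type":"array","items":{"type":"array"}}},"required":["steps"]}

```bash
mkdir -p pics; ls; cat > h.py <<'E'
import numpy as np, cv2
from bench import robot
from scipy.spatial.transform import Rotation as Ro
def snap(n):
    s=robot.snapshot(n); return s
def save(s,f,crop=None,k=1):
    im=s["image"][:,:,::-1]
    if crop: im=im[crop[1]:crop[3],crop[0]:crop[2]]
    cv2.imwrite("pics/"+f,cv2.resize(im,None,fx=k,fy=k,interpolation=cv2.INTER_CUBIC))
def cloud(s):
    z=s["z_map"]; v,u=np.mgrid[:400,:640]
    K=s["mtx"]; c=np.stack([(u-K[0,2])/K[0,0]*z,(v-K[1,2])/K[1,1]*z,z],-1)
    return (c-s["t"])@s["R"]
def ray(s,u,v,h):
    d=s["R"].T@np.linalg.inv(s["mtx"])@np.array([u,v,1.]); o=-s["R"].T@s["t"]
    return o+d*(h-o[2])/d[2]
def proj(s,X):
    c=s["R"]@np.asarray(X)+s["t"]; p=s["mtx"]@c; return p[:2]/p[2]
E
python3 - <<'E'
from h import *
for n in("top","side"):
    s=snap(n); save(s,n+"0.png"); print(n,(-s["R"].T@s["t"]).round(3),s["R"][2].round(3),s["mtx"][0,0])
o=robot.get_obs(); print(o)
E
```

```text
pics
top [ 0.363 -0.066  1.348] [ 0.176 -0.012 -0.984] 479.8313832428809
side [ 1.626 -0.041  1.241] [-0.702 -0.008 -0.712] 474.0126845723637
{'time': 0.1, 'joint_positions': array([-1.24611465e+00,  8.78890892e-02,  1.37206612e+00, -2.63542022e-06,
        1.68358445e+00, -1.03116885e-01]), 'qvel': array([ 1.68913728e-03, -1.38418055e-03, -3.41108497e-03, -1.23271290e-03,
        3.71454633e-04, -4.28497082e-05]), 'joint_torque': array([ 2.53197650e-03, -3.41253626e+01, -3.03301013e+01,  7.21906219e-02,
        3.04615754e-02, -1.06202287e-04]), 'tool_pos': array([ 0.22799334, -0.4999331 ,  0.17553567]), 'ee_rot': array([-3.13965572e+00, -1.97808419e-04,  4.27798076e-01]), 'wrist_force': array([-0.88518538, -0.18887933, -0.44211474]), 'wrist_torque': array([ 0.01751113, -0.01815722, -0.00568494]), 'finger_force': 0.0, 'width': 0.09373205388442982}
```

View pics/top0.png

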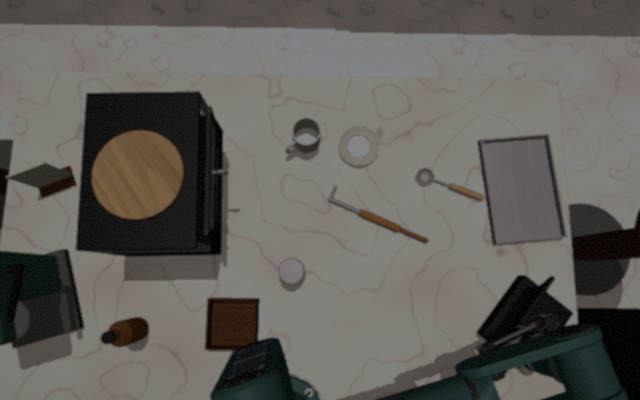

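View pics/side0.png

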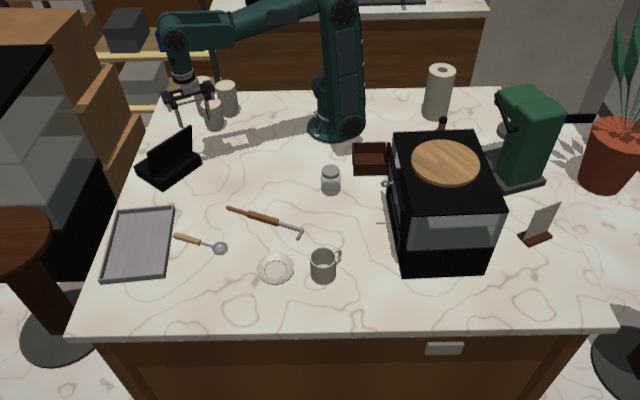

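The top view shows the case at left (front edge near u≈215, eye at ~(220,171)) and the pole from (427,241) to (333,193), with its pin tip at ~(333,186). The mug is at (305,135), the saucer at (358,146), the jar at (291,270) and the spoon at (450,185). In the side view the eye is at ~(388,184).

```bash
python3 - <<'E'
from h import *
np.set_printoptions(precision=4,suppress=True)
s=snap("top"); np.save("top.npy",s,allow_pickle=True); C=cloud(s)
hsv=cv2.cvtColor(s["image"],cv2.COLOR_RGB2HSV)
# pole wood
m=np.zeros((400,640),bool); m[195:250,340:435]=True
w=m&(hsv[...,1]>110)
v,u=np.nonzero(w); 
P=np.array([ray(s,a,b,0.018)[:2] for a,b in zip(u,v)])
c=P.mean(0); d=np.linalg.svd(P-c)[2][0]; d*=np.sign(d[1]); t=(P-c)@d
print("wood",len(u),c,d,np.degrees(np.arctan2(d[1],d[0])),t.min(),t.max(),"depth z",np.median(C[w][:,2]))
# width profile along t
n=np.array([-d[1],d[0]]); q=(P-c)@n
for a in np.arange(-.12,.12,.01):
    k=(t>=a)&(t<a+.01); 
    if k.any(): print(round(a,3),k.sum(),q[k].mean().round(4),np.ptp(q[k]).round(4),np.median(C[w][k][:,2]).round(4))
# case top
Z=C[...,2]; k=(Z>.285)&(Z<.306)&(C[...,1]>0)
r=cv2.minAreaRect(C[k][:,:2].astype(np.float32)); print("top",r, np.median(Z[k]),cv2.boxPoints(r))
# protruding front stuff
x0=C[...,1]
S=snap("side");np.save("side.npy",S,allow_pickle=True)
CS=cloud(S)
Zs=CS[...,2]; k=(Zs>.285)&(Zs<.306); r=cv2.minAreaRect(CS[k][:,:2].astype(np.float32)); print("side top",r,cv2.boxPoints(r))
save(s,"topc.png",(180,80,460,290),2.8); save(S,"sidec.png",(200,130,440,290),3.3)
E
```

```text
wood 345 [ 0.5106 -0.2809] [0.3883 0.9215] 67.15140353070278 -0.1132390293968077 0.0848506084081159 depth z 0.02211404545292998
-0.12 4 -0.0004 0.0063 0.0176
-0.11 12 -0.0004 0.0077 0.0182
-0.1 11 0.0002 0.0081 0.0189
-0.09 12 0.0001 0.0077 0.019
-0.08 11 0.0005 0.0078 0.0193
-0.07 12 -0.0002 0.0078 0.0177
-0.06 11 0.0007 0.0078 0.0187
-0.05 11 -0.0003 0.0078 0.0203
-0.04 12 -0.0001 0.0085 0.0199
-0.03 21 -0.0006 0.0152 0.0218
-0.02 22 0.0001 0.0167 0.0217
-0.01 22 0.0001 0.0156 0.0235
-0.0 20 -0.0004 0.0152 0.0235
0.01 23 0.0001 0.0163 0.0238
0.02 21 0.0003 0.0164 0.0233
0.03 22 0.0001 0.0164 0.0221
0.04 22 0.0002 0.0164 0.0228
0.05 22 -0.0001 0.0167 0.0229
0.06 22 0.0002 0.0156 0.0232
0.07 21 -0.0001 0.0164 0.0226
0.08 11 -0.0005 0.0153 0.0243
top ((0.4803328514099121, 0.30794209241867065), (0.5934193134307861, 0.6024450063705444), 1.0106709003448486) 0.3004432213530068 [[0.1784 0.6039]
 [0.189  0.0015]
 [0.7823 0.012 ]
 [0.7717 0.6144]]
side top ((0.33569955825805664, -0.3357224464416504), (2.114772081375122, 0.6081719398498535), 75.93978118896484) [[-0.2162 -1.2876]
 [ 0.3738 -1.4353]
 [ 0.8876  0.6161]
 [ 0.2976  0.7639]]
```

View pics/topc.png

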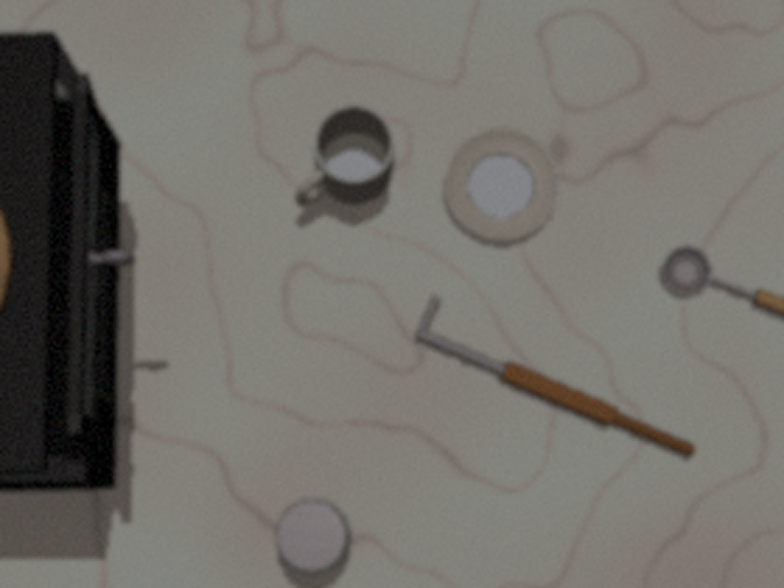

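View pics/sidec.png

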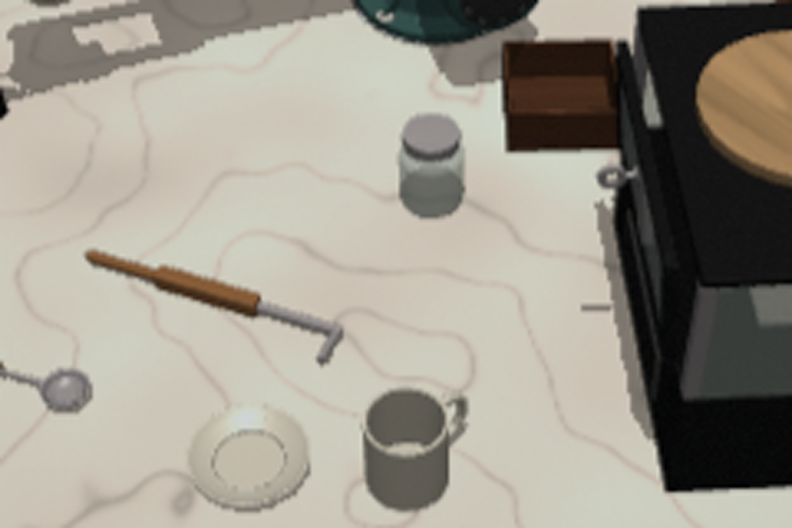

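The top crop shows the eye edge-on at about full-frame u 212–227, v≈172, and the pin pointing to +x at u≈335, v 187–200. In the side crop the eye's ring is centred at about full-frame (385,184), with its hole visible. Next I get the case pose and a first eye estimate.

```bash
python3 - <<'E'
from h import *
np.set_printoptions(precision=4,suppress=True)
s=np.load("top.npy",allow_pickle=True).item(); S=np.load("side.npy",allow_pickle=True).item()
for n,q,(a,b,c,d) in(("top",s,(60,80,260,270)),("side",S,(380,120,520,290))):
    C=cloud(q); m=np.zeros((400,640),np.uint8); g=C[b:d,a:c]
    m[b:d,a:c]=((g[...,2]>.293)&(g[...,2]<.32))
    m=cv2.morphologyEx(m,cv2.MORPH_OPEN,np.ones((3,3)))
    k=m>0
    cn=max(cv2.findContours(m,0,1)[0],key=cv2.contourArea)
    P=np.array([ray(q,u,v,.300)[:2] for u,v in cn[:,0]],np.float32)
    r=cv2.minAreaRect(P); print(n,r,cv2.boxPoints(r))
    # front edge: min-y per x, fit line
    C2=P[np.argsort(P[:,0])]
# ring pts by depth in side view
C=cloud(S); g=C[170:200,375:400]; im=S["image"][170:200,375:400]
print(im.mean(2).astype(int)[4:24,0:22]); print((g[4:24,0:22,2]*1000).astype(int))
C=cloud(s); im=s["image"][162:182,205:235]
print(im.mean(2).astype(int)[4:16]); print((C[166:178,205:235,2]*1000).astype(int))
E
```

```text
top ((0.5958783626556396, 0.31822293996810913), (0.3593924641609192, 0.2606462240219116), 1.9116820096969604) [[0.4119 0.4425]
 [0.4206 0.182 ]
 [0.7798 0.194 ]
 [0.7711 0.4545]]
side ((0.5985997915267944, 0.31305837631225586), (0.3651532232761383, 0.2609933614730835), 1.995000958442688) [[0.4116 0.4371]
 [0.4207 0.1763]
 [0.7856 0.189 ]
 [0.7765 0.4498]]
[[ 23  25  25  23  20  19  25  25  24  25  24  24  13  13  42  47  45  33
   16  19  21  20]
 [ 91 123 128 127 126 127 127 126 126 125 124 121  84  30  41  47  46  41
   14  19  20  19]
 [177 187 188 188 187 187 187 186 185 183 178 171 132  48  33  46  47  45
   19  19  19  20]
 [204 204 204 204 204 203 203 201 199 193 186 184 150  54  27  46  48  45
   24  17  20  19]
 [204 204 204 203 204 203 202 201 198 188 182 189 155  56  21  45  48  45
   26  13  20  20]
 [204 204 204 204 204 204 203 201 198 172 169 176 146  53  13  43  47  50
   31  14  16  20]
 [204 204 203 203 204 203 203 178 162 146 144 145 136  85  27  36  47  79
   54  15  20  20]
 [204 204 203 203 204 203 174 138 118 107 101 100 102  99  55  49  69 114
   67  24  17  21
[... 5281 characters left out ...]
256 254 258 257 261 256
  256 258 254 255 251   1  -3  -1   1   3  -2   0]
 [286 282 282 282 283 279 257 255 249 250 244 246 253 251 244 243 238 243
  234 241 253 250 249  -3   0   0   1   2   0  -1]
 [285 289 284 285 281 275 254 254 208 188 173 102  96  85 242 239 243 241
  235 240 239 237   1   0   4   3   5  -4   0   1]
 [285 286 286 285 284 277 246 248 209 186 169  97  98  86  68  61  22   2
   -1  -1   0   2   2   0   2   0   0   1   0   6]
 [283 281 285 283 284 279 248 227 206 185 168 104  95  88  70  60  18   6
    0   0   0  -2   0   0   0   3   0  -2   1   0]
 [285 283 285 282 282 275 245 224 205 183 168  99  90  79  73  60  22   0
   -2  -2  -2  -1   3   3  -1  -1  -1   1   0  -6]]
```

```bash
cat >> h.py <<'E'
def tri(l):
    A=np.zeros((3,3));b=np.zeros(3)
    for s,u,v in l:
        d=s["R"].T@np.linalg.inv(s["mtx"])@np.array([u,v,1.]);d/=np.linalg.norm(d);o=-s["R"].T@s["t"]
        M=np.eye(3)-np.outer(d,d);A+=M;b+=M@o
    return np.linalg.solve(A,b)
E
python3 - <<'E'
from h import *
np.set_printoptions(precision=4,suppress=True)
s=np.load("top.npy",allow_pickle=True).item(); S=np.load("side.npy",allow_pickle=True).item()
# ring by depth, both views
C=cloud(S)
for n,q,(a,b,c,d) in(("side",S,(379,172,389,188)),("top",s,(217,168,229,178))):
    g=cloud(q)[b:d,a:c].reshape(-1,3); g=g[(g[:,2]>.225)&(g[:,2]<.27)]
    print(n,len(g),g.min(0),g.max(0),g.mean(0))
p=tri([(S,385,183),(s,221.8,171.5)]);print("tri",p,proj(S,p),proj(s,p))
# pin & shaft in both views
for n,q,(a,b,c,d) in(("top",s,(322,178,372,215)),("side",S,(270,208,312,245))):
    h=cv2.cvtColor(q["image"],cv2.COLOR_RGB2HSV); g=q["image"].mean(2)[b:d,a:c]
    m=(g<np.median(g)-25)&(h[b:d,a:c,1]<100); v,u=np.nonzero(m)
    P=np.array([ray(q,x+a,y+b,.014)[:2] for x,y in zip(u,v)]); dd=np.array([.3883,.9215]);o=np.array([.5217,-.2548]);e=np.array([dd[1],-dd[0]])
    L=np.c_[(P-o)@dd,(P-o)@e]; print(n,len(L),"along max",L[:,0].max(),"pin max",L[:,1].max(),"shaft off",L[L[:,0]<.135][:,1].mean(),"pin along",L[L[:,1]>.012][:,0].mean())
q=S;h=cv2.cvtColor(q["image"],cv2.COLOR_RGB2HSV);m=np.zeros((400,640),bool);m[200:236,222:282]=1;w=m&(h[...,1]>110)
v,u=np.nonzero(w);P=np.array([ray(q,x,y,.016)[:2] for x,y in zip(u,v)]);c=P.mean(0);d=np.linalg.svd(P-c)[2][0];d*=np.sign(d[1]);t=(P-c)@d;print("side wood",c,np.degrees(np.arctan2(d[1],d[0])),t.min(),t.max(),((c-[.5217,-.2548])@[.9215,-.3883]))
E
```

```text
side 48 [0.5956 0.1282 0.2333] [0.6096 0.1501 0.2636] [0.6031 0.1389 0.2487]
top 51 [0.5981 0.1324 0.2347] [0.6055 0.1553 0.2633] [0.6011 0.144  0.2522]
tri [0.603  0.1428 0.2481] [385.8057 182.8717] [222.8569 171.5513]
top 212 along max 0.15431379373442028 pin max 0.03874202522213543 shaft off -0.0012504470216354428 pin along 0.14564720419467492
side 192 along max 0.15614195688978935 pin max 0.050204668323860606 shaft off 0.0052009612437419585 pin along 0.12049818330482334
side wood [ 0.5172 -0.2802] 67.1776425515122 -0.1184299130979386 0.08161838739493306 0.005684984265651774
```

Both views put the eye at about (0.603, 0.143, 0.248), with the case turned about 92°. The handle centre is (0.522, -0.255) and the pole yaw 67.2°. I move to above the grasp point at pole x=+45 mm: the shift is (0.402, -0.132) along the tool axes, with a turn of -42.6°.

carry_out([
  [[0.05, -0.016, 0], -0.55, -1],
  [[0.11, -0.036, 0], -1.2, -1],
  [[0.17, -0.056, 0], -1.9, -1],
  [[0.23, -0.075, 0], -2.6, -1],
  [[0.29, -0.095, 0], -3.3, -1],
  [[0.35, -0.115, 0.03], -3.9, -1],
  [[0.402, -0.132, 0.07], -4.265, -1],
  [[0.402, -0.132, 0.1], -4.265, -1],
  [[0.402, -0.132, 0.1], -4.265, -1],
])

```text
time: 1.32
tool_pos: [0.5369, -0.2112, 0.0722]
ee_rot: [-3.133, -0.0, 1.174]
wrist_force: [-0.8, -1.2, -0.5]
width: 0.0939
finger_force: 0.0
```

```bash
cat >> h.py <<'E'
def mv(x,y,z,yaw):
    o=robot.get_obs(); p=o["tool_pos"]; R=Ro.from_euler("xyz",o["ee_rot"]).as_matrix()
    print("now",p.round(4),np.degrees(o["ee_rot"]).round(2),"F",o["wrist_force"].round(2),"T",o["wrist_torque"].round(2),"w",round(o["width"],4),"t",o["time"])
    print("shift",(R.T@(np.array([x,y,z])-p)).round(4),"roll",round(-(yaw-np.degrees(o["ee_rot"][2]))/10,3))
E
python3 - <<'E'
from h import *
mv(.5392,-.2133,.003,67.15)
s=snap("top");save(s,"g.png",(300,160,460,280),4)
E
```

```text
now [ 0.5369 -0.2112  0.0722] [-1.7948e+02 -3.0000e-02  6.7290e+01] F [-0.75 -1.18 -0.48] T [-0.05 -0.06  0.01] w 0.0939 t 1.325
shift [-0.001   0.0035  0.0692] roll 0.014
```

View pics/g.png

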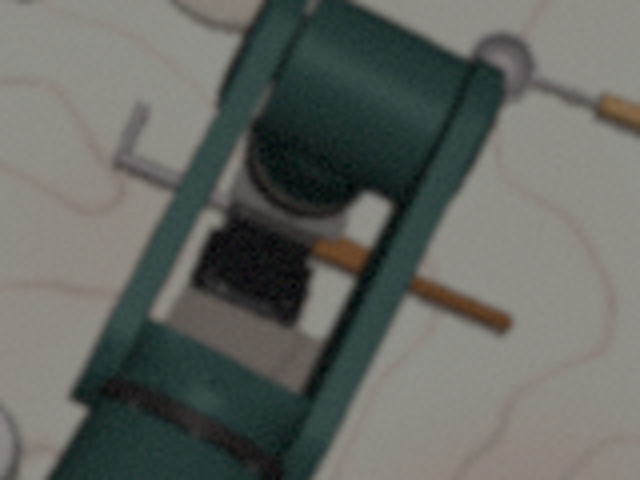

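The pole passes under the gripper between pin end (140,105) and tail (505,322), so the fingers straddle the handle. I lower and close.

carry_out([
  [[-0.001, 0.0035, 0.035], 0, -1],
  [[-0.001, 0.0035, 0.06], 0, -1],
  [[-0.001, 0.0035, 0.068], 0, -1],
  [[-0.001, 0.0035, 0.068], 0, 0.3],
  [[-0.001, 0.0035, 0.068], 0, 1],
  [[-0.001, 0.0035, 0.068], 0, 1],
  [[-0.001, 0.0035, 0.068], 0, 1],
  [[-0.001, 0.0035, 0.068], 0, 1],
])

```text
time: 2.38
tool_pos: [0.5421, -0.2159, 0.0088]
ee_rot: [3.141, 0.0, 1.172]
wrist_force: [0.2, 0.9, 0.7]
width: 0.0476
finger_force: 0.0
```

carry_out([
  [[0, 0, 0.004], 0, 1],
  [[0, 0, 0.004], 0, 1],
  [[0, 0, 0.004], 0, 1],
  [[0, 0, 0.004], 0, 1],
  [[0, 0, 0.004], 0, 1],
  [[0, 0, 0.004], 0, 1],
])

```text
time: 3.12
tool_pos: [0.5421, -0.2159, 0.0046]
ee_rot: [3.141, 0.0, 1.172]
wrist_force: [-0.1, -0.5, 0.1]
width: 0.0004
finger_force: 0.0
```

The fingers shut on nothing, so I look.

```bash
python3 - <<'E'
from h import *
s=snap("top");S=snap("side")
a=s["image"][150:260,300:460];b=S["image"][180:290,200:360]
cv2.imwrite("pics/g2.png",cv2.resize(np.vstack([a,b])[:,:,::-1],None,fx=2.7,fy=2.7,interpolation=cv2.INTER_CUBIC))
E
```

```text
(no output)
```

View pics/g2.png

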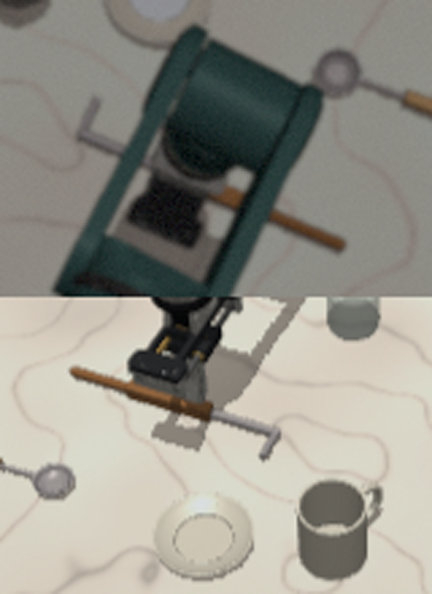

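```bash
python3 - <<'E'
from h import *
np.set_printoptions(precision=3,suppress=True)
s=snap("top");S=snap("side");o=robot.get_obs()
print(o["tool_pos"],o["joint_positions"],o["width"])
S0=np.load("side.npy",allow_pickle=True).item()
print("start tcp in side",proj(S,[.228,-.5,.176]),"top",proj(s,[.228,-.5,.176]))
print("now tcp side",proj(S,o["tool_pos"]),"top",proj(s,o["tool_pos"]), "grasp pt world handle:",proj(S,[.5392,-.2133,.011]),proj(s,[.5392,-.2133,.011]))
C=cloud(S);g=C[195:240,240:295];h=cv2.cvtColor(S["image"],cv2.COLOR_RGB2HSV)[195:240,240:295]
print((g[::2,::3,2]*1000).astype(int)); print((g[::2,::3,0]*1000).astype(int)); print(h[::2,::3,1])
E
```

```text
[ 0.542 -0.216  0.005] [-0.476  0.254  1.527 -0.     1.36  -0.077] 0.000567161169212831
start tcp in side [198.65  129.537] top [493.024 337.407]
now tcp side [274.834 223.227] top [364.564 213.302] grasp pt world handle: [275.465 221.375] [363.903 213.995]
[[  4   4  -2   2   2   0 175 164 158 169 174 167 154 153   3  -1  -3   3
   -1]
 [  1   0   1   0   0 178 170 159 152 155 174 157 160 144  -3   5  -6  -2
    6]
 [  1   3   0   5 173 176 164 137 148 175 169 160 155   2  -1   1   2   3
    2]
 [  0   4   1 174 174 176 174 168 131 176 141 151 143   0   1  10   2  -3
    1]
 [  2   7   3 171 175 175 180 179 173 174 130 151 133   7   2  -2   7  -3
    6]
 [  4   5   0 173 175 174 172 177 173 175 150  91   2  -1   4   5   2   5
    2]
 [ -5   3   3 156 167 171 175 176 175 172 149  92   7   0   0   3   0   0
    4]
 [ 19   2   1 144 159 164 171 170 176 167  91  85   1   2   0   1   0  -2
   -1]
 [ 16  17  16  22 142 142 145 158 170 164  79  71   0   0   1   2   2  -2
    2]
 [  6  17  18  19  21 130 138 141 144 152  70  67  47  -6   5   0  -2   2
    4]
 [ -2   0   2  16  20  23  23 13
[... 4049 characters left out ...]
  21  37  48 145 154 151  11  14  20  27  27
   28]
 [ 20  19  29  20  20  20  20  23  30  28  30  40 142  30  15  10  12  19
   27]
 [ 18  18  29  20  19  20  27  30  31  27  28  26  32  24  25  28  16  10
   10]
 [ 18  19  25  24  19  20  30  30  30  28  28  29  26  24  24  24  25  28
   21]
 [ 18  18  19  30  22  20  30  30  31  30  30  29  29  24  24  24  25  25
   26]
 [ 19  17  18  20  28  28  21  28  30  30  28  30  29  25  24  22  24  24
   24]
 [ 19  18  19  19  20  26  26  22  22  23  28  30  25  29  21  22  22  22
   24]
 [ 18  19  19  19  21  21  31  22  22  22  21  24  21  29  21  21  21  21
   22]
 [ 18  19  20  21  21  22  29  25  24  22  24  21  20  24  24  20  19  20
   21]]
```

```bash
python3 - <<'E'
from h import *
np.set_printoptions(precision=3,suppress=True,linewidth=200)
S0=np.load("side.npy",allow_pickle=True).item()
C=cloud(S0);g=C[80:150,150:240].reshape(-1,3)
k=(abs(g[:,0]-.228)<.09)&(abs(g[:,1]+.5)<.1)&(g[:,2]>.03)
print(np.sort(g[k][:,2])[:40:3], g[k][np.argsort(g[k][:,2])[:12]])
S=snap("side");C=cloud(S);
for r in range(205,232):
    row=C[r,264:284]; print(r,(row[:,2]*1000).astype(int))
print(C[205:222,270:274].reshape(-1,3)[::4])
E
```

```text
[0.058 0.065 0.074 0.077 0.079 0.083 0.085 0.088 0.09  0.091 0.094 0.096 0.097 0.098] [[ 0.197 -0.563  0.058]
 [ 0.197 -0.559  0.059]
 [ 0.198 -0.562  0.064]
 [ 0.204 -0.564  0.065]
 [ 0.2   -0.557  0.066]
 [ 0.207 -0.562  0.072]
 [ 0.203 -0.559  0.074]
 [ 0.204 -0.555  0.074]
 [ 0.218 -0.563  0.076]
 [ 0.218 -0.567  0.077]
 [ 0.215 -0.563  0.079]
 [ 0.21  -0.56   0.079]]
205 [175 177 172 176 176 146 150 152 106  96  94  91   6   0   0  -2   2  -3   5  -1]
206 [176 173 177 173 170 164 148 142  98 100  87  88   1   0   0   5   1   0   4  -3]
207 [174 175 176 174 173 164 154 102 100  86  87  76  -2   5   0   2   0   0   4   3]
208 [176 177 176 174 169 146  95  99  96  91  79  79   1   0   2   0  -1   2   1   1]
209 [172 175 172 169 165 144  85  95  89  86  78  73  -2   2   0   0   4   3   3   0]
210 [172 173 172 168 159  81  84  85  86  74  73  66   4   2  -5   1   2   1   0   3]
211 [165 170 167 161 157  77  85  84  79  78  65  67   6   0   1  -1   2   5  -2   3]
212 [160 159 161 158 154  76  74  75  79  71  60  61  54   0   4   1   1   1   0   2]
213 [146 159 159 153 146  62  71  74 
[... 1025 characters left out ...]
-2  3  4  2  0  2  2  3  5]
228 [ 5  4  0 -2  1  3  5 -1  3 -1  0  0  0 -5  0  1 -3 -2  5  0]
229 [ 3  4  4 -1  2  2  3  1  0  5  0  1  7  0 -1  0  0  0  3  3]
230 [ 1  3  5 -1  7  2  8  1  3 -1 -4  2  5  5  0  1  2  0 -2  2]
231 [ 5  5 -1  4  4  3  4  3 -3 -1  3  3  8 -3  0  5  2  2  2  0]
[[ 0.593 -0.215  0.151]
 [ 0.596 -0.215  0.149]
 [ 0.605 -0.214  0.155]
 [ 0.555 -0.223  0.096]
 [ 0.55  -0.224  0.086]
 [ 0.553 -0.224  0.084]
 [ 0.559 -0.224  0.085]
 [ 0.553 -0.225  0.074]
 [ 0.555 -0.225  0.071]
 [ 0.551 -0.226  0.063]
 [ 0.553 -0.227  0.06 ]
 [ 0.55  -0.228  0.051]
 [ 0.547 -0.229  0.043]
 [ 0.537 -0.231  0.027]
 [ 0.536 -0.232  0.02 ]
 [ 0.539 -0.231  0.019]
 [ 0.541 -0.232  0.015]]
```

```bash
python3 - <<'E'
from h import *
np.set_printoptions(precision=3,suppress=True,linewidth=200)
for f in ("side.npy","top.npy"):
    S0=np.load(f,allow_pickle=True).item(); C=cloud(S0)
    u,v=[(198,130),(493,337)][f[0]=="t"]
    print(f); 
    for r in range(v-45,v+20,2):
        print(r,(C[r,u-40:u+40:4,2]*1000).astype(int))
S=snap("side");g=cloud(S).reshape(-1,3)
k=(abs(g[:,0]-.542)<.03)&(abs(g[:,1]+.216)<.03)&(g[:,2]>.033)&(g[:,2]<.12)
print(g[k].min(0),g[k].max(0),g[k].mean(0)); print(robot.hold_point_z)
E
python3 -c "
import cv2
im=cv2.imread('pics/side0.png')[70:150,140:240];cv2.imwrite('pics/s0c.png',cv2.resize(im,None,fx=7,fy=7))"
```

```text
side.npy
85 [-477 -515 -567 -575 -586 -596  386  383  370  367  364  346  348  345 -578  144  145  144  144  143]
87 [-494 -537 -568 -572 -574 -595  373  371  366  362  358  347  347  346  344  144  141  143  146  133]
89 [-480 -543 -590 -591 -573  345  362  365  358  355  350  348  346  348  340  145  147  144  142  129]
91 [-507  344  343  346  344  340  345  357  352  347  347  341  335  335  340  138  139  143  130  117]
93 [-502  345  347  338    8    7  350  350  346  343  338  311  327  321  326  125  123  126  125  109]
95 [-525  344  346  346    2  343  344  344  336  112  126  121  328  321    3  113  121  113  114  109]
97 [-539  347  344  344  347  339  336  330    1  103  110  323  316  316  309  101  105  108  100   98]
99 [1240  339  345  346  339  334   -1    4    2  322  318  105  313  308  307  121  100  100   97   78]
101 [  4   0 346 338 327   8   3 321 317   3  89 124 292 125 120 127  84  86  76  79]
103 [ -2   0 340 327 326 318 317   2   4   0  78 125 285 122 124 123  76  84  81  72]
105 [  3   8 332 325 316   1   6   3   1  -5  66 126 271 119 121 122  61  72  6
[... 4100 characters left out ...]
  0   1  -2 202 311 327 326 329 318 336 346 386 513 524 529 536 544]
346 [  0  -2   6   3   2   1 313 327 339 344 329 336 346 510 517 527 535 540 550 558]
348 [  0   2   1   0   0   4 332 338 343 346 342 347 511 518 529 538 544 552 559 566]
350 [   0    4    0    2   -1    0  328  346  344  345  508  516  522  534  541  549  557  562 1348 1348]
352 [  -1    0    1    4    0    4    0  347  346  514  522  529  537  543  549 1348  568  572  580  587]
354 [  0   1   7   4   3   0   3 505 517 522 531 538 546 555 561 570 575 583 585 588]
356 [  1   2  -4   5   3 503 511 519 527 534 543 548 559 565 574 580 583 584 586 587]
[ 0.529 -0.232  0.036] [ 0.561 -0.208  0.114] [ 0.549 -0.217  0.072]
0.0188
```

View pics/s0c.png

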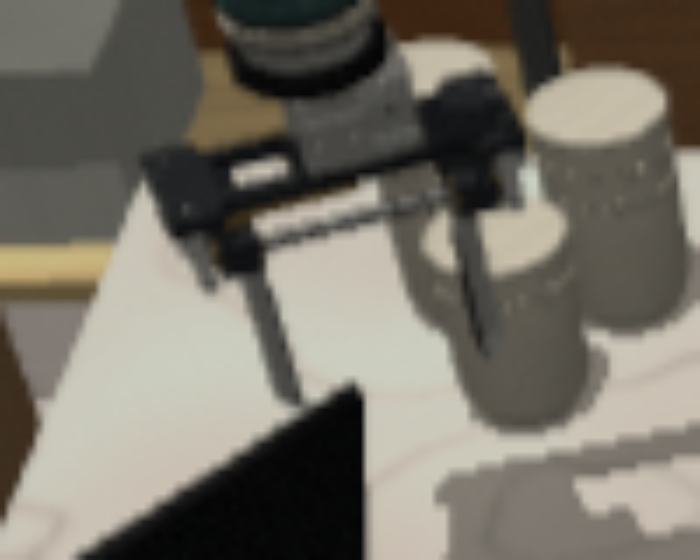

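At the start pose both fingertips measure z≈0.21 while tool_pos reports 0.176. They now measure about 0.04 while it reports 0.005. So the reported z is about 35 mm too low and the fingers closed above the pole. x and y agree. I open here, go down 28 mm and check the tips by depth.

carry_out([
  [[0, 0, 0], 0, -1],
  [[0, 0, 0], 0, -1],
  [[0, 0, 0], 0, -1],
  [[0, 0, 0], 0, -1],
  [[0, 0, 0], 0, -1],
  [[0, 0, 0], 0, -1],
  [[0, 0, 0.01], 0, -1],
  [[0, 0, 0.02], 0, -1],
  [[0, 0, 0.028], 0, -1],
  [[0, 0, 0.028], 0, -1],
])

```text
time: 4.68
tool_pos: [0.5411, -0.2154, -0.0249]
ee_rot: [-3.139, -0.0, 1.172]
wrist_force: [-0.4, -0.3, 0.0]
width: 0.0934
finger_force: 0.0
```

```bash
python3 - <<'E'
from h import *
np.set_printoptions(precision=3,suppress=True,linewidth=200)
mv(.5392,-.2133,-.032,67.15)
S=snap("side");C=cloud(S);g=C.reshape(-1,3);h=cv2.cvtColor(S["image"],cv2.COLOR_RGB2HSV)[...,1].reshape(-1)
o=robot.get_obs();R=Ro.from_euler("xyz",o["ee_rot"]).as_matrix();L=(g-o["tool_pos"])@R
k=(abs(L[:,0])<.012)&(L[:,1]>.03)&(L[:,1]<.075)&(g[:,2]>.008)&(g[:,2]<.1)&(h<60)
print("+x finger",k.sum(),g[k].min(0),L[k].min(0),L[k].max(0), np.sort(g[k][:,2])[:10])
E
```

```text
now [ 0.541 -0.215 -0.025] [-179.85   -0.01   67.16] F [-0.45 -0.27  0.02] T [ 0.01 -0.02 -0.03] w 0.0934 t 4.675
shift [ 0.001 -0.003  0.007] roll 0.001
+x finger 70 [ 0.586 -0.25   0.012] [-0.012  0.047 -0.101] [ 0.007  0.066 -0.037] [0.012 0.013 0.015 0.015 0.017 0.018 0.018 0.02  0.02  0.021]
```

The +x fingertip is at z≈0.011, which confirms the ~36 mm offset. I go 6 mm lower and close.

carry_out([
  [[0, -0.002, 0.003], 0, -1],
  [[0, -0.002, 0.006], 0, -1],
  [[0, -0.002, 0.006], 0, 1],
  [[0, -0.002, 0.006], 0, 1],
  [[0, -0.002, 0.006], 0, 1],
  [[0, -0.002, 0.006], 0, 1],
  [[0, -0.002, 0.006], 0, 1],
  [[0, -0.002, 0.006], 0, 1],
  [[0, -0.002, 0.006], 0, 1],
  [[0, -0.002, 0.006], 0, 1],
])

```text
time: 5.98
tool_pos: [0.5406, -0.2152, -0.0286]
ee_rot: [3.141, 0.0, 1.172]
wrist_force: [-1.1, 0.5, 4.8]
width: 0.0198
finger_force: 32.1
```

Gripped: width 19.8 mm, 32 N. With the pole flat, the pin axis is at z = z_rep + 0.0396 and the pin root is 106 mm ahead of the TCP. I lift, then travel to 30 mm short of the pre-insert pose.

carry_out([
  [[0, 0, -0.02], 0, 1],
  [[0, 0, -0.055], 0, 1],
  [[0, 0, -0.1], 0, 1],
  [[0, 0, -0.15], 0, 1],
  [[0.02, -0.008, -0.195], -0.2, 1],
  [[0.06, -0.024, -0.225], -0.7, 1],
  [[0.11, -0.043, -0.2366], -1.3, 1],
  [[0.16, -0.063, -0.2366], -1.9, 1],
  [[0.195, -0.076, -0.2366], -2.4, 1],
  [[0.205, -0.08, -0.2366], -2.48, 1],
])

```text
time: 7.22
tool_pos: [0.5457, 0.007, 0.2059]
ee_rot: [-3.14, -0.0, 1.608]
wrist_force: [-0.1, 0.3, -1.9]
width: 0.0201
finger_force: 30.0
```

```bash
python3 - <<'E'
from h import *
mv(.546,.035,.208,91.95)
s=snap("top");S=snap("side");np.save("top2.npy",s,allow_pickle=True);np.save("side2.npy",S,allow_pickle=True)
a=s["image"][140:230,200:330];b=S["image"][140:230,300:430]
cv2.imwrite("pics/p1.png",cv2.resize(np.vstack([a,b])[:,:,::-1],None,fx=3.3,fy=3.3,interpolation=cv2.INTER_CUBIC))
o=robot.get_obs();p=o["tool_pos"];y=o["ee_rot"][2];r=p+[.106*np.cos(y),.106*np.sin(y),.0396];t=r+.042*np.array([np.sin(y),-np.cos(y),0])
for q in(s,S): print("expect root",proj(q,r),"tip",proj(q,t))
print(r,t)
E
```

```text
now [0.5457 0.007  0.2059] [-1.7992e+02 -3.0000e-02  9.2150e+01] F [-0.06  0.29 -1.88] T [ 0.06 -0.06 -0.08] w 0.0201 t 7.225
shift [ 0.0279  0.0013 -0.002 ] roll 0.02
expect root [235.28837829 197.60490979] tip [235.43495398 179.87941946]
expect root [373.57316242 169.93758082] tip [375.25374808 179.27329287]
[0.54208426 0.11151567 0.24578767] [0.58405815 0.1129964  0.24578767]
```

View pics/p1.png

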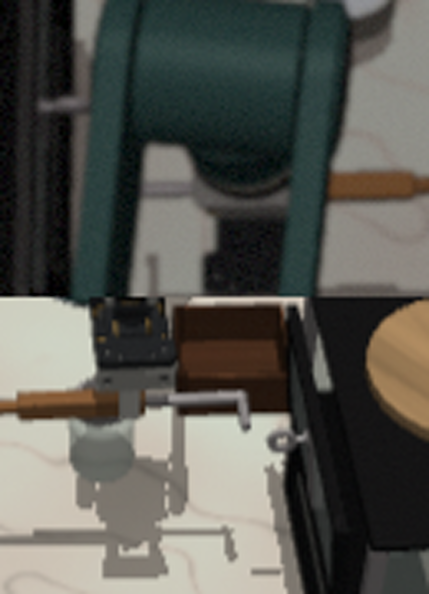

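In the side view the pin tip is at ~(374,179) and the root at ~(374,170), matching the prediction, and the ring centre is at ~(385.5,183). I refine both by depth masks in the same view.

```bash
python3 - <<'E'
from h import *
np.set_printoptions(precision=4,suppress=True,linewidth=180)
S=np.load("side2.npy",allow_pickle=True).item();s=np.load("top2.npy",allow_pickle=True).item()
C=cloud(S)
m=(C[...,2]>.225)&(C[...,2]<.27); 
k=m.copy();k[:,:360]=0;k[:,380:]=0;k[:160]=0;k[:190:1]&=True;k[190:]=0
for r in range(165,184): 
    c=np.nonzero(k[r])[0]; 
    if len(c):print(r,c.min(),c.max(),C[r,c,0].mean().round(3),C[r,c,1].mean().round(4),C[r,c,2].mean().round(4))
k=m.copy();k[:,:379]=0;k[:,389:]=0;k[:172]=0;k[190:]=0
v,u=np.nonzero(k)
P=cv2.findNonZero(k.astype(np.uint8)); print("ring",len(u),cv2.fitEllipse(cv2.convexHull(P)),u.min(),u.max(),v.min(),v.max(),C[k].mean(0))
# shaft rows
for c in range(345,372,5):
    r=np.nonzero(m[150:190,c])[0]+150; print(c,r.min(),r.max(),C[r,c].mean(0))
E
```

```text
168 363 373 0.54 0.0941 0.2525
169 360 374 0.543 0.0908 0.2515
170 360 374 0.546 0.0907 0.2498
171 360 374 0.549 0.0905 0.2483
172 372 374 0.556 0.1083 0.2501
173 372 374 0.56 0.108 0.2497
174 372 374 0.564 0.1076 0.2494
175 372 375 0.57 0.1087 0.2501
176 372 375 0.573 0.1084 0.2494
177 373 375 0.58 0.1091 0.2519
178 373 375 0.583 0.1089 0.2507
179 373 375 0.583 0.1093 0.2459
ring 48 ((384.69659423828125, 182.70260620117188), (7.301965713500977, 9.01759147644043), 74.49359130859375) 381 388 179 186 [0.6033 0.1389 0.249 ]
345 169 172 [0.547  0.0228 0.2503]
350 169 172 [0.5474 0.0382 0.2502]
355 169 172 [0.5464 0.0537 0.2489]
360 169 171 [0.5464 0.069  0.2506]
365 168 171 [0.5446 0.0846 0.2506]
370 168 171 [0.5444 0.1    0.25  ]
```

Relative to the pin, in the same camera, the eye needs +30 mm in y and about +1.7 mm in z. I align, then advance the pin toward the ring carefully.

carry_out([
  [[0.012, 0, -0.0017], 0.02, 1],
  [[0.024, 0.001, -0.0017], 0.02, 1],
  [[0.0302, 0.001, -0.0017], 0.02, 1],
  [[0.0302, 0.001, -0.0017], 0.02, 1],
  [[0.0302, 0.008, -0.0017], 0.02, 1],
  [[0.0302, 0.013, -0.0017], 0.02, 1],
  [[0.0302, 0.015, -0.0017], 0.02, 1],
  [[0.0302, 0.017, -0.0017], 0.02, 1],
  [[0.0302, 0.018, -0.0017], 0.02, 1],
])

```text
time: 8.45
tool_pos: [0.5613, 0.0349, 0.2086]
ee_rot: [-3.137, 0.001, 1.602]
wrist_force: [-6.4, -3.7, -1.3]
width: 0.0196
finger_force: 30.1
```

```bash
cat >> h.py <<'E'
def st():
    o=robot.get_obs();p=o["tool_pos"];y=o["ee_rot"][2];r=p+[.106*np.cos(y),.106*np.sin(y),.0396];t=r+.042*np.array([np.sin(y),-np.cos(y),0])
    print("root",r.round(4),"tip",t.round(4),"yaw",np.degrees(y).round(2),"F",o["wrist_force"].round(2),"T",o["wrist_torque"].round(2),o["time"])
E
python3 -c "
from h import *
st()"
```

```text
root [0.558  0.1408 0.2482] tip [0.6    0.1421 0.2482] yaw 91.77 F [-6.37 -3.67 -1.29] T [-0.39  1.02  0.53] 8.45
```

The pin presses the ring's face at x≈0.600 with 6 N, so it is slightly misaligned. I back off and feel the ring's top from above, where contact is expected near pin z≈0.2665.

carry_out([
  [[0, -0.008, 0], 0, 1],
  [[0, -0.01, -0.015], 0, 1],
  [[0, -0.01, -0.032], 0, 1],
  [[0, 0.0, -0.032], 0, 1],
  [[0, 0.014, -0.032], 0, 1],
  [[0, 0.014, -0.026], 0, 1],
  [[0, 0.014, -0.021], 0, 1],
  [[0, 0.014, -0.019], 0, 1],
  [[0, 0.014, -0.0175], 0, 1],
  [[0, 0.014, -0.0175], 0, 1],
])

```text
time: 9.7
tool_pos: [0.5768, 0.0361, 0.2265]
ee_rot: [3.141, 0.0, 1.601]
wrist_force: [0.1, 0.4, -2.2]
width: 0.0195
finger_force: 30.0
```

```bash
python3 -c "
from h import *
st()"
```

```text
root [0.5736 0.1421 0.2661] tip [0.6156 0.1434 0.2661] yaw 91.76 F [ 0.09  0.4  -2.19] T [ 0.06 -0.06 -0.03] 9.7
```

No contact yet, so I go lower.

carry_out([
  [[0, 0, 0.001], 0, 1],
  [[0, 0, 0.002], 0, 1],
  [[0, 0, 0.003], 0, 1],
  [[0, 0, 0.003], 0, 1],
])

```text
time: 10.2
tool_pos: [0.5771, 0.0361, 0.2238]
ee_rot: [3.141, 0.0, 1.601]
wrist_force: [0.2, 0.1, -0.2]
width: 0.0197
finger_force: 30.0
```

Contact: Fz changed by 2 N at z_rep≈0.2240. The eye is therefore at z_rep≈0.2055, 3 mm lower than my first try. I back out, lower and try again.

carry_out([
  [[0, 0, -0.005], 0, 1],
  [[0, -0.018, -0.005], 0, 1],
  [[0, -0.03, -0.003], 0, 1],
  [[0, -0.03, 0.012], 0, 1],
  [[0, -0.03, 0.0181], 0, 1],
  [[0, -0.03, 0.0181], 0, 1],
  [[0, -0.021, 0.0181], 0, 1],
  [[0, -0.017, 0.0181], 0, 1],
  [[0, -0.015, 0.0181], 0, 1],
  [[0, -0.0135, 0.0181], 0, 1],
])

```text
time: 11.45
tool_pos: [0.5637, 0.0362, 0.2053]
ee_rot: [3.141, -0.001, 1.602]
wrist_force: [-1.1, 0.7, -2.1]
width: 0.0196
finger_force: 30.0
```

```bash
python3 -c "
from h import *
st()"
```

```text
root [0.5604 0.1422 0.2449] tip [0.6024 0.1435 0.2449] yaw 91.79 F [-1.15  0.71 -2.11] T [0.35 0.1  0.09] 11.45
```

carry_out([
  [[0, 0.002, 0], 0, 1],
  [[0, 0.004, 0], 0, 1],
  [[0, 0.006, 0], 0, 1],
  [[0, 0.006, 0], 0, 1],
])

```text
time: 11.95
tool_pos: [0.5697, 0.0363, 0.2053]
ee_rot: [3.141, -0.001, 1.602]
wrist_force: [-1.0, 2.8, -2.5]
width: 0.0197
finger_force: 30.0
```

```bash
python3 -c "
from h import *
st()"
```

```text
root [0.5664 0.1422 0.2449] tip [0.6084 0.1436 0.2449] yaw 91.78 F [-1.03  2.77 -2.52] T [0.57 0.02 0.15] 11.95
```

Inside: the tip is 8 mm past the face with a small Fx, and the ring pushes it toward +y. I ease 0.7 mm to +y and go in fully.

carry_out([
  [[0.0007, 0.002, 0], 0, 1],
  [[0.0007, 0.005, 0], 0, 1],
  [[0.0008, 0.009, 0], 0, 1],
  [[0.0008, 0.012, 0], 0, 1],
  [[0.0008, 0.014, 0], 0, 1],
  [[0.0008, 0.014, 0], 0, 1],
])

```text
time: 12.7
tool_pos: [0.5838, 0.037, 0.2052]
ee_rot: [3.141, 0.0, 1.601]
wrist_force: [-0.5, 0.5, -2.6]
width: 0.0196
finger_force: 30.0
```

```bash
python3 - <<'E'
from h import *
st();mv(0,0,0,91.95)
s=snap("top");S=snap("side")
a=s["image"][140:230,190:320];b=S["image"][140:230,320:450]
cv2.imwrite("pics/p2.png",cv2.resize(np.vstack([a,b])[:,:,::-1],None,fx=3.3,fy=3.3,interpolation=cv2.INTER_CUBIC))
E
```

```text
root [0.5806 0.1429 0.2448] tip [0.6226 0.1442 0.2448] yaw 91.74 F [-0.49  0.5  -2.62] T [ 0.24 -0.09  0.01] 12.7
now [0.5838 0.037  0.2052] [1.7997e+02 2.0000e-02 9.1740e+01] F [-0.49  0.5  -2.62] T [ 0.24 -0.09  0.01] w 0.0196 t 12.7
shift [-0.0192 -0.5848  0.205 ] roll -0.021
```

View pics/p2.png

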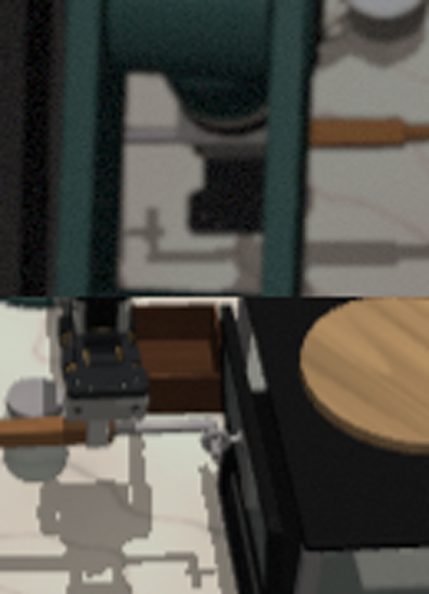

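The side view shows the pin through the ring at ~(386,183). From the contact pose the eye is 42.4 mm out and 89.7 mm above the hinge, so the radius is ≈99 mm and the slot offset about -7.7 mm. The hatch is about 0.07 rad ajar. I start the arc.

carry_out([
  [[-0.0035, 0, 0.0018], 0, 1],
  [[-0.0071, 0, 0.0038], 0, 1],
  [[-0.0101, 0, 0.0056], 0, 1],
  [[-0.013, 0, 0.0075], 0, 1],
  [[-0.0158, 0, 0.0095], 0, 1],
  [[-0.0186, 0, 0.0115], 0, 1],
  [[-0.0186, 0, 0.0115], 0, 1],
])

```text
time: 13.68
tool_pos: [0.5837, 0.0182, 0.1932]
ee_rot: [-3.141, 0.0, 1.601]
wrist_force: [0.4, 3.5, -3.5]
width: 0.02
finger_force: 30.0
```

```bash
python3 -c "
from h import *
st()"
```

```text
root [0.5805 0.1241 0.2328] tip [0.6225 0.1254 0.2328] yaw 91.73 F [ 0.42  3.5  -3.54] T [ 0.7  -0.2  -0.01] 13.675
```

carry_out([
  [[-0.0027, 0, 0.0026], 0, 1],
  [[-0.0053, 0, 0.0049], 0, 1],
  [[-0.0078, 0, 0.0072], 0, 1],
  [[-0.0103, 0, 0.0097], 0, 1],
  [[-0.0126, 0, 0.0122], 0, 1],
  [[-0.0149, 0, 0.0148], 0, 1],
  [[-0.0181, 0, 0.0189], 0, 1],
  [[-0.0211, 0, 0.0231], 0, 1],
  [[-0.0239, 0, 0.0275], 0, 1],
  [[-0.0265, 0, 0.032], 0, 1],
])

```text
time: 14.92
tool_pos: [0.5846, -0.0076, 0.1618]
ee_rot: [-3.141, -0.001, 1.602]
wrist_force: [-0.1, 5.2, -0.7]
width: 0.02
finger_force: 30.0
```

```bash
python3 -c "
from h import *
st()"
```

```text
root [0.5812 0.0983 0.2014] tip [0.6232 0.0996 0.2014] yaw 91.79 F [-0.09  5.2  -0.67] T [ 1.06 -0.05  0.04] 14.925
```

carry_out([
  [[-0.0015, 0, 0.0046], 0, 1],
  [[-0.0029, 0, 0.0094], 0, 1],
  [[-0.0044, 0, 0.0142], 0, 1],
  [[-0.0056, 0, 0.0192], 0, 1],
  [[-0.0068, 0, 0.0242], 0, 1],
  [[-0.0078, 0, 0.0293], 0, 1],
  [[-0.0085, 0, 0.0344], 0, 1],
  [[-0.009, 0, 0.0396], 0, 1],
  [[-0.009, 0, 0.0396], 0, 1],
])

```text
time: 16.05
tool_pos: [0.585, -0.0173, 0.1214]
ee_rot: [-3.141, 0.001, 1.601]
wrist_force: [0.2, 0.1, -1.5]
width: 0.0196
finger_force: 30.0
```

```bash
python3 - <<'E'
from h import *
st()
S=snap("side");C=cloud(S);np.save("side3.npy",S,allow_pickle=True)
save(S,"p3.png",(300,130,460,250),4.5)
E
```

```text
root [0.5818 0.0887 0.161 ] tip [0.6238 0.0899 0.161 ] yaw 91.74 F [ 0.22  0.13 -1.53] T [ 0.12 -0.11  0.02] 16.05
```

View pics/p3.png

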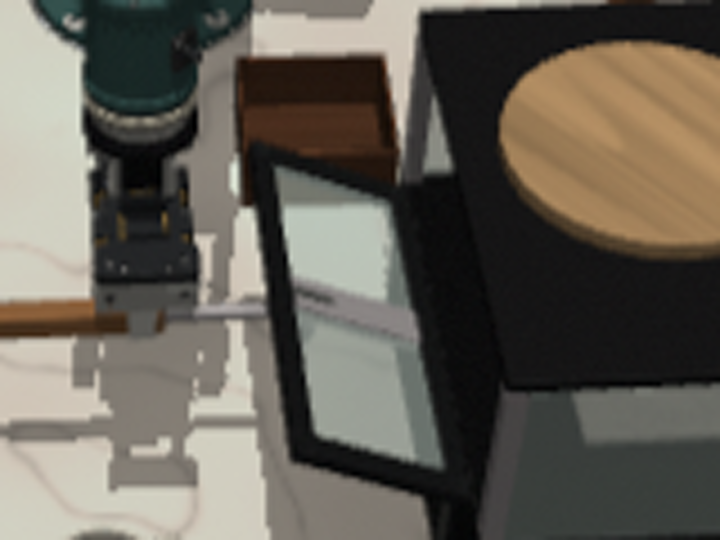

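The side view shows the hatch nearly down (frame at about 75% of the swing), with the pole still level and the hand clear. About 7° remain, roughly 12 mm down.

carry_out([
  [[0, 0, 0.003], 0, 1],
  [[0, 0, 0.006], 0, 1],
  [[0, 0, 0.009], 0, 1],
  [[0, 0, 0.0115], 0, 1],
  [[0, 0, 0.0115], 0, 1],
])

```text
time: 16.73
tool_pos: [0.585, -0.0169, 0.1103]
ee_rot: [-3.141, 0.0, 1.601]
wrist_force: [0.9, -0.4, -1.6]
width: 0.0196
finger_force: 30.0
```

```bash
python3 - <<'E'
from h import *
st()
E
```

```text
root [0.5818 0.089  0.1499] tip [0.6238 0.0903 0.1499] yaw 91.76 F [ 0.87 -0.35 -1.61] T [ 0.11 -0.11 -0.05] 16.725
```

carry_out([
  [[0, 0, 0.001], 0, 1],
  [[0, 0, 0.002], 0, 1],
  [[0, 0, 0.003], 0, 1],
])

```text
time: 17.1
tool_pos: [0.5854, -0.0169, 0.1079]
ee_rot: [3.141, -0.0, 1.602]
wrist_force: [-0.0, -0.4, 0.5]
width: 0.0199
finger_force: 30.0
```

```bash
python3 - <<'E'
from h import *
np.set_printoptions(precision=4,suppress=True)
st()
S=snap("side");C=cloud(S);h=S["image"].mean(2)
# hatch frame: dark points outside front plane, y<.175
g=C[150:245,340:410].reshape(-1,3);b=h[150:245,340:410].reshape(-1)
ca=np.array([.597,.316]);ax=np.array([.034,-.9994]);o=(g[:,:2]-ca)@ax-.130;w=(g[:,:2]-ca)@np.array([.9994,.034])
k=(b<60)&(g[:,2]>.15)&(g[:,2]<.28)&(o>.02)&(o<.15)&(abs(w)<.16)&((w<-.125)|(w>.125)|(o>.10))
k2=k&(w>.1)
print(k.sum(),k2.sum(),o[k].max())
for kk in(k,k2):
    c=np.c_[o[kk],g[kk,2]];p=np.polyfit(c[:,0],c[:,1],1);print("slope deg",np.degrees(np.arctan(p[0])),"-> theta",np.pi/2-np.arctan(p[0]))
E
```

```text
root [0.5821 0.0891 0.1475] tip [0.6241 0.0904 0.1475] yaw 91.76 F [-0.01 -0.41  0.5 ] T [ 0.25 -0.11  0.  ] 17.1
699 287 0.1277018476885749
slope deg 18.776962998879462 -> theta 1.2430764989393017
slope deg 18.703005512989066 -> theta 1.2443673005745863
```

The hatch plane fit gives θ≈1.244. I press 3 mm more to confirm the stop.

carry_out([
  [[0, 0, 0.001], 0, 1],
  [[0, 0, 0.002], 0, 1],
  [[0, 0, 0.003], 0, 1],
  [[0, 0, 0.003], 0, 1],
])

```text
time: 17.65
tool_pos: [0.5851, -0.017, 0.1045]
ee_rot: [-3.142, 0.0, 1.601]
wrist_force: [1.1, -0.8, 0.7]
width: 0.0199
finger_force: 30.0
```

```bash
python3 - <<'E'
from h import *
st()
E
```

```text
root [0.5819 0.0889 0.1441] tip [0.6238 0.0902 0.1441] yaw 91.75 F [ 1.1  -0.76  0.72] T [ 0.18 -0.19 -0.07] 17.65
```

```bash
cat >> h.py <<'E'
def hatch(S):
    C=cloud(S);h=S["image"].mean(2)
    g=C[150:245,340:410].reshape(-1,3);b=h[150:245,340:410].reshape(-1)
    ca=np.array([.597,.316]);ax=np.array([.034,-.9994]);o=(g[:,:2]-ca)@ax-.130;w=(g[:,:2]-ca)@np.array([.9994,.034])
    k=(b<60)&(g[:,2]>.15)&(g[:,2]<.28)&(o>.02)&(o<.15)&(abs(w)<.16)&((w<-.125)|(w>.125)|(o>.10))
    p=np.polyfit(o[k],g[k,2],1); return np.pi/2-np.arctan(p[0]), k.sum()
E
python3 - <<'E'
from h import *
np.set_printoptions(precision=4,suppress=True)
S=snap("side");save(S,"p4.png",(240,130,440,250),4)
print("theta now",hatch(S),"at 4deg",hatch(np.load("side3.npy",allow_pickle=True).item()))
h=cv2.cvtColor(S["image"],cv2.COLOR_RGB2HSV);C=cloud(S)
for lab,Q in(("now",S),("prev",np.load("side3.npy",allow_pickle=True).item())):
    h=cv2.cvtColor(Q["image"],cv2.COLOR_RGB2HSV);C=cloud(Q)
    k=(h[...,1]>110)&(C[...,2]>.08)&(C[...,2]<.25)&(C[...,1]<.04)&(C[...,1]>-.3)&(abs(C[...,0]-.585)<.03)
    p=C[k]; 
    for a in np.arange(-.22,.04,.03):
        q=p[(p[:,1]>=a)&(p[:,1]<a+.03)]
        if len(q): print(lab,round(a,2),len(q),q[:,2].max().round(4),np.median(q[:,2]).round(4))
E
```

```text
theta now (np.float64(1.2490385051782795), np.int64(696)) at 4deg (np.float64(1.1304493986232227), np.int64(693))
now -0.22 17 0.1474 0.1398
now -0.19 26 0.1475 0.142
now -0.16 28 0.1493 0.1436
now -0.13 59 0.1576 0.1484
now -0.1 63 0.1573 0.149
now -0.07 60 0.2485 0.1473
now -0.04 8 0.1556 0.1427
now -0.01 7 0.2471 0.2408
prev -0.22 18 0.1701 0.1648
prev -0.19 26 0.1714 0.1648
prev -0.16 28 0.1709 0.1671
prev -0.13 61 0.1764 0.1694
prev -0.1 65 0.1784 0.1697
prev -0.07 53 0.1783 0.168
prev -0.04 8 0.1724 0.1623
prev -0.01 3 0.1652 0.1613
```

View pics/p4.png

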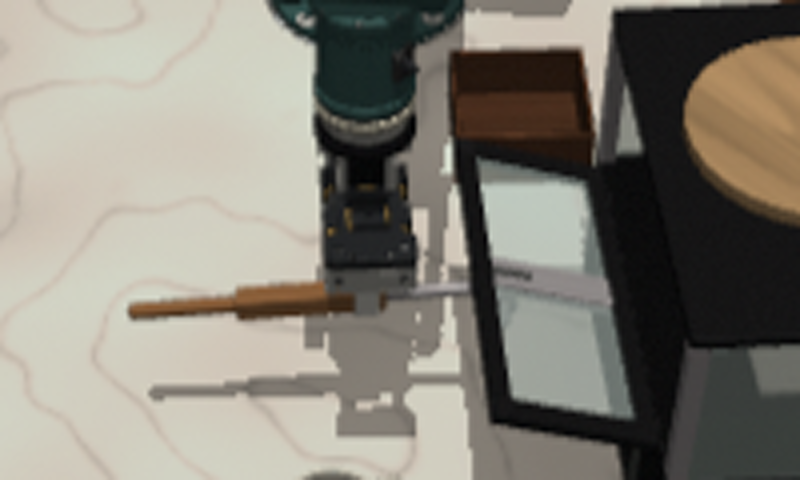

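The hatch reads 1.249 rad, and the extra push only slipped the pole about 3° in the grip, so it is at the stop. I relieve by 2 mm and withdraw the pin toward -x.

carry_out([
  [[0, 0, -0.001], 0, 1],
  [[0, 0, -0.002], 0, 1],
  [[0, 0, -0.002], 0, 1],
])

```text
time: 18.08
tool_pos: [0.5847, -0.0168, 0.1063]
ee_rot: [-3.141, -0.0, 1.602]
wrist_force: [0.8, -0.1, -2.8]
width: 0.0199
finger_force: 30.0
```

carry_out([
  [[0, -0.004, 0], 0, 1],
  [[0, -0.01, 0], 0, 1],
  [[0, -0.018, 0], 0, 1],
  [[0, -0.026, 0], 0, 1],
  [[0, -0.026, 0], 0, 1],
])

```text
time: 18.7
tool_pos: [0.5585, -0.0177, 0.1069]
ee_rot: [3.141, 0.0, 1.601]
wrist_force: [-0.2, 0.2, -2.3]
width: 0.0201
finger_force: 30.0
```

```bash
python3 - <<'E'
from h import *
st();print(hatch(snap("side")))
E
```

```text
root [0.5553 0.0882 0.1465] tip [0.5972 0.0895 0.1465] yaw 91.76 F [-0.18  0.21 -2.34] T [ 0.04 -0.1   0.03] 18.7
(np.float64(1.243967658333475), np.int64(704))
```

The pin is free. I back off 22 mm more in x, then away in -y. The pole is still held.

carry_out([
  [[0, -0.01, 0], 0, 1],
  [[0, -0.022, 0], 0, 1],
  [[-0.01, -0.025, 0], 0, 1],
  [[-0.04, -0.025, 0], 0, 1],
  [[-0.08, -0.025, 0], 0, 1],
  [[-0.12, -0.025, 0], 0, 1],
  [[-0.15, -0.025, 0], 0, 1],
  [[-0.16, -0.025, 0], 0, 1],
])

```text
time: 19.75
tool_pos: [0.5387, -0.1805, 0.1066]
ee_rot: [-3.142, 0.0, 1.599]
wrist_force: [-0.1, 0.0, -2.7]
width: 0.0203
finger_force: 30.0
```

```bash
python3 - <<'E'
from h import *
st();print([round(hatch(snap("side"))[0],4) for _ in range(8)])
S=snap("side");C=cloud(S)
# ring centre by depth and shut-frame calibration: same frame fit on case upright is not available; print ring
T=snap("top")
h=cv2.cvtColor(T["image"],cv2.COLOR_RGB2HSV);C=cloud(T)
k=(T["image"].mean(2)<60)&(C[...,2]>.16)&(C[...,2]<.23)&(C[...,1]<.175)&(C[...,1]>.03)&(C[...,0]>.42)&(C[...,0]<.78)
g=C[k];o=(g[:,:2]-[.597,.316])@[.034,-.9994]-.13
p=np.polyfit(o,g[:,2],1);print("top",k.sum(),np.pi/2-np.arctan(p[0]),o.min(),o.max())
save(S,"p5.png",(200,130,440,290),3.3)
E
```

```text
root [ 0.5357 -0.0746  0.1462] tip [ 0.5777 -0.0734  0.1462] yaw 91.6 F [-0.15  0.04 -2.71] T [ 0.07 -0.05  0.01] 19.75
[np.float64(1.246), np.float64(1.2456), np.float64(1.2488), np.float64(1.2424), np.float64(1.2414), np.float64(1.2462), np.float64(1.2476), np.float64(1.2492)]
top 1295 1.2646444033722601 0.00742074949384125 0.12246310619631534
```

View pics/p5.png

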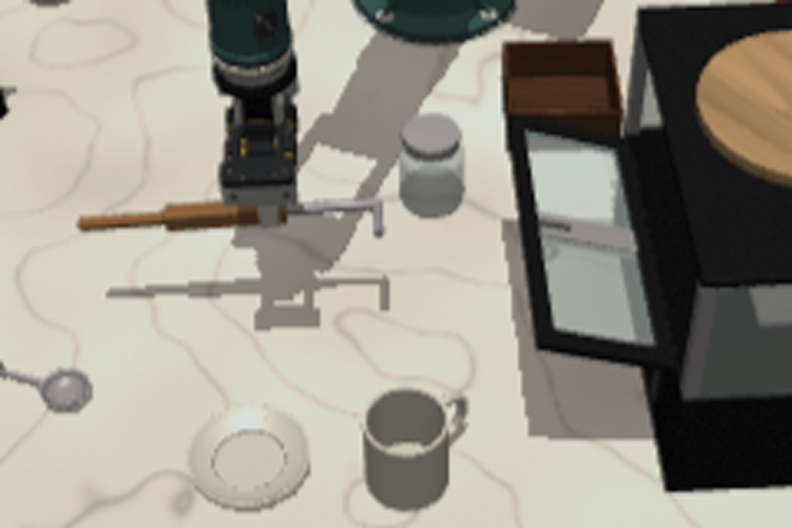

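The hatch stays fully down (1.246±0.003) and the pole is clear, with the jar, mug, saucer and spoon in place. I turn back to the original spot and yaw and lower to 15 mm above the counter.

carry_out([
  [[-0.01, 0, 0], 0.6, 1],
  [[-0.02, 0, 0.01], 1.2, 1],
  [[-0.03, 0.001, 0.03], 1.8, 1],
  [[-0.0347, 0.001, 0.055], 2.3, 1],
  [[-0.0347, 0.001, 0.08], 2.44, 1],
  [[-0.0347, 0.001, 0.1], 2.44, 1],
  [[-0.0347, 0.001, 0.112], 2.44, 1],
  [[-0.0347, 0.001, 0.118], 2.44, 1],
  [[-0.0347, 0.001, 0.118], 2.44, 1],
])

```text
time: 21.38
tool_pos: [0.5413, -0.213, -0.0111]
ee_rot: [3.141, 0.0, 1.176]
wrist_force: [-1.0, 0.1, -1.9]
width: 0.0198
finger_force: 30.0
```

carry_out([
  [[0, 0, 0.004], 0, 1],
  [[0, 0, 0.008], 0, 1],
  [[0, 0, 0.011], 0, 1],
  [[0, 0, 0.014], 0, 1],
  [[0, 0, 0.016], 0, 1],
  [[0, 0, 0.016], 0, 1],
])

```text
time: 22.12
tool_pos: [0.5416, -0.213, -0.0267]
ee_rot: [3.141, -0.0, 1.176]
wrist_force: [-0.2, 2.8, 1.0]
width: 0.0196
finger_force: 30.0
```

```bash
python3 - <<'E'
from h import *
st();mv(.5406,-.2152,-.0286,67.15)
E
```

```text
root [ 0.5824 -0.1152  0.0129] tip [ 0.6211 -0.1313  0.0129] yaw 67.37 F [-0.21  2.83  0.97] T [ 0.14  0.13 -0.16] 22.125
now [ 0.5416 -0.213  -0.0267] [ 1.7995e+02 -1.0000e-02  6.7370e+01] F [-0.21  2.83  0.97] T [ 0.14  0.13 -0.16] w 0.0196 t 22.125
shift [-0.0024 -0.      0.0019] roll 0.022
```

Contact is growing (about 3 N up) as the tail is pressed level. I go 2 mm more, then open.

carry_out([
  [[0, 0, 0.001], 0, 1],
  [[0, 0, 0.002], 0, 1],
  [[0, 0, 0.0025], 0, 1],
  [[0, 0, 0.0025], 0, 1],
])

```text
time: 22.62
tool_pos: [0.5416, -0.2129, -0.0286]
ee_rot: [3.141, -0.0, 1.176]
wrist_force: [-1.2, 3.2, 6.6]
width: 0.0198
finger_force: 32.1
```

```bash
python3 - <<'E'
from h import *
st()
S=snap("side");C=cloud(S);im=S["image"].astype(int)
o=robot.get_obs();y=o["ee_rot"][2];d=np.array([np.cos(y),np.sin(y)]);n=np.array([d[1],-d[0]])
a=(C[...,:2]-o["tool_pos"][:2])@d+.044;b=(C[...,:2]-o["tool_pos"][:2])@n
for t in np.arange(-.14,.16,.03):
    k=(abs(a-t-.005)<.008)&(abs(b)<.006)&(C[...,2]<.06)
    if k.any(): print(round(t,3),k.sum(),np.percentile(C[k][:,2],80).round(4))
E
```

```text
root [ 0.5824 -0.1151  0.011 ] tip [ 0.6212 -0.1313  0.011 ] yaw 67.37 F [-1.2   3.21  6.6 ] T [ 0.4   0.27 -0.08] 22.625
-0.14 17 0.0177
-0.11 16 0.018
-0.08 14 0.02
0.04 12 0.0261
0.07 20 0.0165
0.1 13 0.0171
0.13 12 0.0176
0.16 14 0.0039
```

The pole is flat: tail top is 18 mm and shaft top 17 mm, as specified. I release and lift away.

carry_out([
  [[0, 0, -0.001], 0, 0.6],
  [[0, 0, -0.001], 0, 0],
  [[0, 0, -0.001], 0, -1],
  [[0, 0, -0.001], 0, -1],
  [[0, 0, -0.001], 0, -1],
  [[0, 0, -0.001], 0, -1],
  [[0, 0, -0.03], 0, -1],
  [[0, 0, -0.08], 0, -1],
  [[0, 0, -0.13], 0, -1],
  [[0, 0, -0.16], 0, -1],
])

```text
time: 23.92
tool_pos: [0.5409, -0.213, 0.1323]
ee_rot: [3.141, 0.0, 1.176]
wrist_force: [0.8, -0.6, 0.7]
width: 0.094
finger_force: 0.0
```

```bash
python3 - <<'E'
from h import *
st();S=snap("side");T=snap("top");print([round(hatch(snap("side"))[0],4) for _ in range(4)])
S0=np.load("side.npy",allow_pickle=True).item();T0=np.load("top.npy",allow_pickle=True).item()
for lab,A,B in(("side",S,S0),("top",T,T0)):
    d=(np.abs(A["image"].astype(int)-B["image"]).max(2)>40).astype(np.uint8)
    n,_,s,c=cv2.connectedComponentsWithStats(d)
    print(lab,[tuple(x) for x in s[1:] if x[4]>12])
C=cloud(S);h=cv2.cvtColor(S["image"],cv2.COLOR_RGB2HSV);k=np.zeros((400,640),bool);k[200:236,215:285]=1;k&=h[...,1]>110
print("wood z",np.percentile(C[k][:,2],[5,50,95]),np.argwhere(k).min(0),np.argwhere(k).max(0))
E
```

```text
root [ 0.5817 -0.1151  0.1719] tip [ 0.6205 -0.1313  0.1719] yaw 67.36 F [ 0.77 -0.57  0.72] T [-0.03 -0.07  0.03] 23.925
[np.float64(1.2424), np.float64(1.2434), np.float64(1.2457), np.float64(1.2478)]
side [(np.int32(204), np.int32(0), np.int32(140), np.int32(60), np.int32(3074)), (np.int32(379), np.int32(0), np.int32(9), np.int32(2), np.int32(16)), (np.int32(359), np.int32(5), np.int32(29), np.int32(16), np.int32(428)), (np.int32(171), np.int32(13), np.int32(31), np.int32(11), np.int32(231)), (np.int32(302), np.int32(16), np.int32(17), np.int32(5), np.int32(54)), (np.int32(344), np.int32(16), np.int32(6), np.int32(8), np.int32(31)), (np.int32(168), np.int32(27), np.int32(33), np.int32(6), np.int32(134)), (np.int32(210), np.int32(26), np.int32(46), np.int32(23), np.int32(339)), (np.int32(361), np.int32(35), np.int32(17), np.int32(9), np.int32(79)), (np.int32(164), np.int32(38), np.int32(27), np.int32(28), np.int32(517)), (np.int32(204), np.int32(43), np.int32(4), np.int32(8), np.int32(18)), (np.int32(323), np.int32(47), np.int32(29), np.int32(30), np.int32(371)), (np.int32(363), np
[... 1579 characters left out ...]
np.int32(53), np.int32(50), np.int32(1322)), (np.int32(494), np.int32(336), np.int32(17), np.int32(9), np.int32(43)), (np.int32(338), np.int32(340), np.int32(178), np.int32(60), np.int32(5173)), (np.int32(582), np.int32(343), np.int32(36), np.int32(57), np.int32(1022)), (np.int32(273), np.int32(356), np.int32(27), np.int32(44), np.int32(525)), (np.int32(512), np.int32(358), np.int32(8), np.int32(6), np.int32(22)), (np.int32(520), np.int32(365), np.int32(10), np.int32(6), np.int32(19)), (np.int32(161), np.int32(368), np.int32(61), np.int32(32), np.int32(1126)), (np.int32(523), np.int32(372), np.int32(8), np.int32(4), np.int32(21))]
wood z [0.00794995 0.0201772  0.026113  ] [207 227] [225 278]
```

```bash
python3 -c "
from bench import robot
print(robot.close_job())"
```

```text
the job is handed in; nothing more can be done
None
```

The job is handed in at about 24 s: the hatch measured about 1.245 rad (stop 1.25), the pole lies flat on the counter clear of the case, and no bystander showed any change in the images; I viewed 12 pictures, over the limit of 10.

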